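# Shut a scanner transit case and draw its lid tight with the cam latch

## Task

The transit case for the handheld scanners stands open on the packing bench. Swing its lid down onto the seal, then turn the latch lever on the lid a full quarter turn clockwise (seen from above), to its stop, so that its cam draws the lid down tight, and let go. Do not shove aside the scanner, the tape gun and the knife that lie beside the case.

Things in the scene. Friction and masses are not known exactly. Their poses are not given: they have to be found in the camera images.
- case: The transit case, plywood with aluminium edges, fixed to the bench: 220 mm deep (x), 300 wide (y), 120 high with the lid shut. Origin: centre of its underside; -x is the front (latch side), +x the back (hinge side), z up. A rubber seal under the lid's front edge stops the lid 6 mm too high; squeezing it flat takes 25 N and it springs back, so only the latch holds the lid down.
- case_hinge (a point): Middle of the lid's hinge line, which runs along the case's y at the back: at (113, 0, 108) mm in the case's frame. Does not move with the lid. Axes as the case's.
- lid (a joint): Lid angle about the hinge line, rad. 0: shut tight, level, upper face 120 mm above the bench; grows as the front edge rises; starts at 0.45 to 0.8. About 0.03: resting on the uncompressed seal. The lid is 12 mm thick, 224 front to back, 300 wide. A stiff friction hinge keeps it at any angle; 1 to 5 N down near the front edge swings it.
- lid_edge (a point): Middle of the lid's front edge on its upper face, moving with the lid: with the lid at 0 it is 223 mm in front of the hinge line and 12 mm above it. Axes: x back along the lid to the hinge, y along the edge, z out of the upper face. The upper face is flat and can be pushed near the front edge, 60 to 130 mm to either side of the middle.
- latch (a joint): Lever angle, rad, clockwise seen from above. 0: open, lever points back to the hinge. 1.571: locked, at its stop, lever lies along the front edge, pointing to the case's -y side. Starts at 0 to 0.1. With the lid on its seal, the cam catches the keeper from about 0.3, has the lid at 0 by 1.3 and stays by itself. Takes up to 0.5 N m. With the lid above 0.06 the cam is blocked or misses.
- latch_axis (a point): Point on the latch's axis at mid-height of the lever, 30 mm above the lid's upper face. The axis is square to the lid, on its middle line, 46 mm behind the front edge. x points along the lever to its free end, z up along the axis.
- latch_grip (a point): Point on the lever to grip or push, 70 mm from the axis, at mid-height. The lever is a steel bar 14 mm wide, 20 mm high (20 to 40 mm above the lid), reaching 99 mm from the axis; nothing is under it but the lid. x points along the lever to its free end, y across it, z up.
- scanner_mid (a point): A loose handheld pistol scanner lying on its side on the bench, 165 x 145 x 40 mm. Bystander. Middle of it, 19 mm up.
- tape_gun_mid (a point): A loose tape gun lying on its side, about 220 x 130 x 56 mm. Bystander. Centre of its tape roll, 28 mm up.
- knife_mid (a point): A loose safety knife lying flat, 150 x 26 x 18 mm. Bystander. Middle, 8 mm up.

How it is judged:
By the outcome, as a careful person would: the job done as asked, in the order asked, and still so for the second after the job is handed in, with the robot touching nothing.
It also fails if it takes over 51 s, if anything falls off the work surface, if the arm or the gripper's body presses on something with over 40 N, if the wrist force passes 120 N, or if a joint passes its speed limit or range.

## Robot

A 7-joint arm with a two-finger parallel gripper is mounted at the origin on the work surface. World frame = base frame: x ahead of the robot, y to its left, z up, the work surface at z = 0. Lengths are in m, angles in rad, forces in N, time in s.
With the tool pointing down it reaches from about 0.35 to 0.9 m from the base axis. Payload 8.1 kg.
Tool frame: the origin (TCP) lies at the very end of the fingers, on their centre line; the grasp point (between the pads) lies 19 mm behind it; z points along the fingers, y is the direction in which the jaws open and shut (so a half turn about z gives the same grasp; the last joint's range is limited). The gripper opens to 92 mm and grips with 3 to 60 N. Pads are 19 mm wide; open, the fingers measure 130 mm over their backs; the gripper's body (75 mm by 190 mm) begins 47 mm behind the grasp point.
Start: joints at [-1.349, 0.434, 0.025, 1.573, -0.012, 1.134, -0.075], TCP at [0.199, 0.592, 0.227] pointing down, gripper open.
Joint ranges: [-2.62, 2.62], [-0.44, 2.09], [-1.27, 1.32], [0.08, 2.57], [-1.32, 4.46], [0.12, 2], [-2.74, 2.74]. Speed limits (rad/s): [2.22, 2.22, 3.01, 3.01, 3.14, 3.14, 3.14].

## Interface

Orientations are given as a unit quaternion [w, x, y, z].
In Python, from cell import robot, optics gives the robot as it stands.
- The arm moves only by the tool play_rows, never from a script. Its argument "deltas" is a list of rows, each a list of 3 entries, a list of its own where there are three numbers: the closure, from 0 (fully open) to 1 (shut), then the shift along the tool's x, y, z in units of 30 mm (1.0 is 30 mm), then the turn, a rotation vector about the tool's x, y, z in units of 8 degrees (1.0 is 8 degrees). A call has 1 to 8 rows; each row is the pose to reach, as a shift and turn from the pose commanded when the call began, along the tool's axes at that moment; what a row does not reach only later rows make up. A row lasts 1/10 s, in which the tool goes at most 50 mm and 8.59 degrees, less where a joint would pass 70% of its speed; a pose out of reach is approached as far as the arm can. A call with a gripper value outside its range is refused whole. The fingers move at their own pace and stop on an object; the grip force is fixed at half the most. Time passes only in rows, so rows that repeat a pose let the fingers close. It gives the time, the measured TCP pose, the force and the opening at its end, in the units of the state.
- robot.get_state(): the state, without advancing time (a new reading comes with each control period).
- optics.snapshot(name): name is "scene" or "top" or "wrist"; returns the picture (480x640x3 uint8, blue, green, red); there is no depth.
- optics.calibration(name): a dict with "K" (3x3 intrinsics, pixels), "R" (3x3) and "t" (3): a world point X has camera coordinates R X + t. Camera axes: x right, y down, z forward; pixel columns grow to the right and rows downward; lengths in m; the calibration is good to about 2 mm. A picture is of the moment at which its call begins: read the wrist's pose just before it. calibration takes no time and is no camera call; for the wrist camera it gives the pose at the moment of the call.
- robot.finish_job(): hands the job in, once; it reports no verdict.
The state is a dict: "time": time; "joint_pos": joint angles; "qvel": joint speeds; "tau": joint torques, N m; "ee_pos": TCP position; "tcp_rot": TCP orientation; "force": force on the tool from outside, world axes, zero at the start; "moment": the same for the moment, N m; "gripper_width": opening from 0.0 (shut) to 1.0 (fully open).
Only numpy, scipy, OpenCV 4.12 (cv2) and the standard library are available. Lean on these libraries where they do the work, as an engineer would, in place of code of your own. Each camera call takes 0.05 s, during which the arm holds its last target. There are 200 camera calls.

## Working session

There is one attempt and no reset: what is moved stays moved. The work goes in short steps, Python scripts to look and compute and a tool call to move; the robot and the scene stay as the last step left them, time stands still between calls to the robot, and variables do not carry over. Pictures are saved under pics/ and viewed, about 8 in all and at most 12, crops included, and the job is handed in when it is done.

Besides the shell and the picture viewer there is one more tool, called after "Call:" by a JSON object that holds its "fn" and its "kwargs", one argument or row to a line. play_rows: Moves the arm, as the interface text tells. Its arguments: {"type":"object","properties":{"deltas":{"type":"array"}},"required":["deltas"]}

```bash
ls; mkdir -p pics; python3 - <<'E'
from cell import robot, optics
import cv2,numpy as np
s=robot.get_state();print({k:np.round(v,3).tolist() for k,v in s.items()})
for n in ("scene","top"):
    cv2.imwrite(f"pics/{n}0.png",optics.snapshot(n)); c=optics.calibration(n);print(n,{k:np.round(v,4).tolist() for k,v in c.items()})
E
```

```text
pics
{'time': 0.0, 'joint_pos': [-1.349, 0.435, 0.025, 1.574, -0.012, 1.134, -0.075], 'qvel': [-0.001, -0.002, -0.001, -0.002, 0.0, 0.001, -0.0], 'tau': [0.0, -66.786, 0.985, -31.445, -0.061, 0.043, 0.0], 'ee_pos': [0.199, 0.592, 0.226], 'tcp_rot': [-0.0, 0.162, 0.987, -0.001], 'force': [-0.744, -0.154, 0.503], 'moment': [-0.017, -0.011, -0.016], 'gripper_width': 0.999}
scene {'K': [[461.1613, 0.0, 320.1776], [0.0, 461.1613, 236.9094], [0.0, 0.0, 1.0]], 'R': [[0.3585, 0.9334, 0.0136], [0.7262, -0.2696, -0.6324], [-0.5866, 0.2366, -0.7745]], 't': [-0.2456, -0.3441, 1.3165]}
top {'K': [[528.9109, 0.0, 324.1504], [0.0, 528.9109, 232.406], [0.0, 0.0, 1.0]], 'R': [[-0.0236, -0.9993, -0.0295], [-0.9951, 0.0263, -0.0952], [0.0959, 0.0271, -0.995]], 't': [0.0689, 0.5926, 0.9489]}
```

View pics/scene0.png

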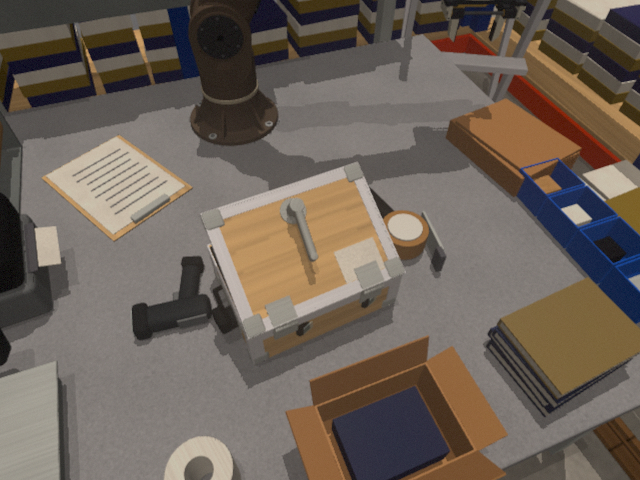

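View pics/top0.png

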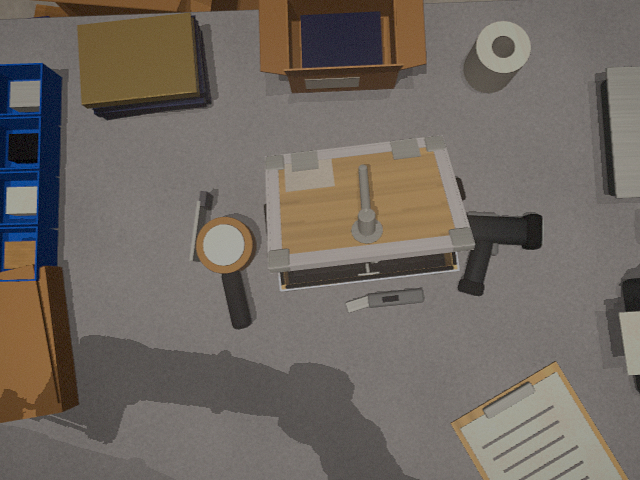

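The scene view shows the open lid with front corners near (203,212) and (357,166). In the top view they are near (268,269) and (474,247). The knife lies in front of the case, the tape gun is on the +y side and the scanner on the -y side. I'll zoom in for precise corners.

```bash
python3 - <<'E'
import cv2,numpy as np
a=cv2.imread('pics/scene0.png')[150:375,190:415];b=cv2.imread('pics/top0.png')[120:320,255:485]
a=cv2.resize(a,(400,400),interpolation=3) ; b=cv2.resize(b,(460*400//400,400),interpolation=3)
b=cv2.resize(cv2.imread('pics/top0.png')[120:320,255:485],None,fx=2.6,fy=2.6,interpolation=3)
a=cv2.resize(cv2.imread('pics/scene0.png')[150:375,190:415],None,fx=2.6,fy=2.6,interpolation=3)
cv2.imwrite('pics/a.png',a);cv2.imwrite('pics/b.png',b);print(a.shape,b.shape)
E
```

```text
(585, 585, 3) (520, 598, 3)
```

View pics/a.png

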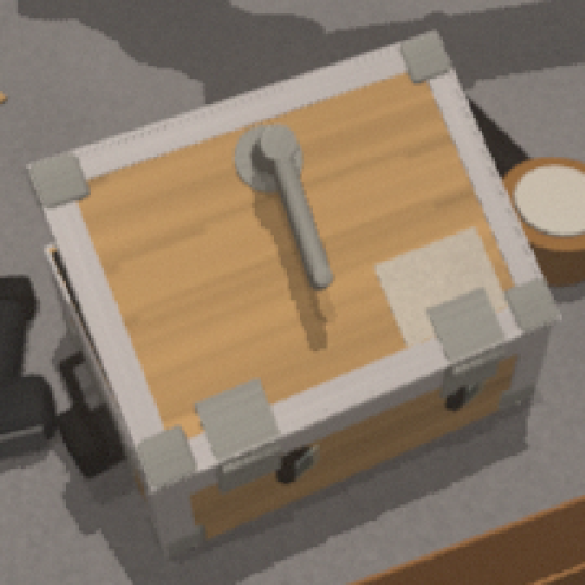

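View pics/b.png

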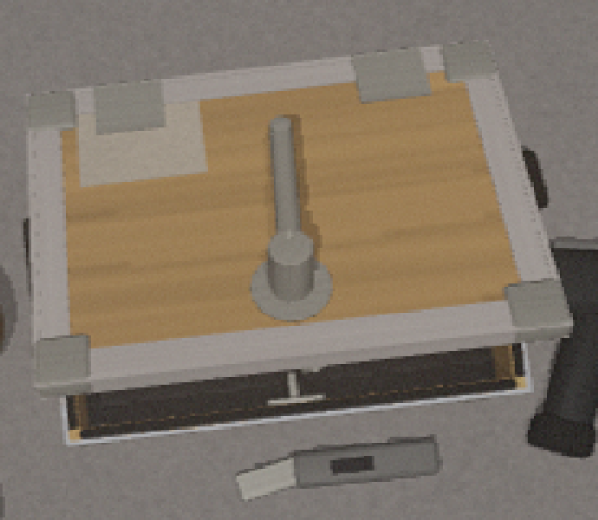

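```bash
cat > h.py <<'E'
import numpy as np
from scipy.spatial.transform import Rotation as Ro
def lidpt(p,xyz):
    """p=x,y,yaw,theta; xyz in lid_edge-like frame: x behind front edge, y, z above upper face -> world"""
    x,y,w,t=p; v=np.array([xyz[0]-.223,xyz[1],xyz[2]+.012])
    c=Ro.from_rotvec([0,t,0]).apply(v)+[.113,0,.108]   # front (-x) rises with +t about +y
    return casept(p,c)
def casept(p,c): return Ro.from_rotvec([0,0,p[2]]).apply(c)+[p[0],p[1],0]
def proj(c,X):
    q=c['R']@X+c['t']; q=c['K']@q; return q[:2]/q[2]
E
python3 - <<'E'
from h import *
from cell import robot,optics
from scipy.optimize import least_squares
S,T=optics.calibration('scene'),optics.calibration('top')
so=lambda u,v:np.array([190+u/2.6,150+v/2.6]); to=lambda u,v:np.array([255+u/2.6,120+v/2.6])
L=[(S,so(28,165),(0,-.15,0)),(S,so(437,32),(0,.15,0)),(S,so(142,480),(.224,-.15,0)),(S,so(555,305),(.224,.15,0)),
(T,to(35,384),(0,.15,0)),(T,to(569,323),(0,-.15,0)),(T,to(25,96),(.224,.15,0)),(T,to(484,43),(.224,-.15,0))]
C=[(T,to(65,443),(-.11,.15,.104)),(T,to(532,390),(-.11,-.15,.104))]
f=lambda p:np.concatenate([proj(c,lidpt(p,m))-u for c,u,m in L]+[proj(c,casept(p,np.array(m)))-u for c,u,m in C])
r=least_squares(f,[.58,-.03,.1,.6],loss='soft_l1');p=r.x
print(np.round(p,4));print(np.round(f(p).reshape(-1,2),1).tolist())
np.save('p.npy',p)
for n,m in dict(edge=(0,0,0),axis=(.046,0,.03),tip=(.145,0,.03)).items(): print(n,lidpt(p,m),proj(S,lidpt(p,m)),proj(T,lidpt(p,m)))
print('obs tip scene',so(320,283),'top',to(280,120),' axis top', to(292,245),so(280,140))
p0=p.copy();p0[3]=.03
for n,m in dict(edge=(0,0,0),axis=(.046,0,.03),grip=(.116,0,.03)).items(): print(n,lidpt(p0,m))
E
```

```text
[ 0.6125 -0.0119  0.0881  0.5204]
[[-0.4, -2.3], [-1.5, -2.0], [3.5, 2.2], [0.2, 4.4], [0.3, 0.0], [-0.6, 0.3], [1.3, -0.4], [-0.2, -0.6], [0.8, 0.3], [-2.1, 0.8]]
edge [ 0.53828586 -0.01846676  0.22929177] [282.60214259 184.38833487] [370.641644   256.16258336]
axis [ 0.5929004  -0.01364091  0.23244832] [295.17163705 203.51037145] [366.26958886 218.84532709]
tip [ 0.67846179 -0.00608054  0.18322344] [316.88526028 257.3411979 ] [358.19690837 168.73468143]
obs tip scene [313.07692308 258.84615385] top [362.69230769 166.15384615]  axis top [367.30769231 214.23076923] [297.69230769 203.84615385]
edge [ 0.50339558 -0.02154973  0.1266836 ]
axis [ 0.5500928  -0.01742347  0.1552903 ]
grip [ 0.61978974 -0.01126492  0.15319062]
```

```bash
cat >> h.py <<'E'
def rel(s,X,yaw=None):
    """units for play_rows: shift to X along tool axes; z-turn so tool -x axis has world yaw"""
    q=s['tcp_rot'];R=Ro.from_quat([q[1],q[2],q[3],q[0]])
    d=R.inv().apply(np.asarray(X)-s['ee_pos'])/.03
    x=-R.as_matrix()[:,0]; out=[np.round(d,2).tolist()]
    if yaw is not None: 
        D=Ro.from_euler('z',yaw)*Ro.from_matrix(np.diag([-1.,1,-1])); out.append(np.round(np.degrees((R.inv()*D).as_rotvec())/8,2).tolist())
    return out
E
python3 - <<'E'
from h import *
from cell import robot
s=robot.get_state();p=np.load('p.npy');A=lidpt(p,(.025,.095,0));print(A)
A[2]=.30;print(rel(s,A,p[2]))
E
```

```text
[0.55153047 0.07807371 0.21686124]
[[-16.59, -12.49, -2.45], [-0.01, -0.0, -2.96]]
```

Call:
{"fn": "play_rows", "kwargs": {
  "deltas": [
    [1, [0, 0, -1.5], [0, 0, 0]],
    [1, [0, 0, -2.4], [0, 0, -1]],
    [1, [-16.6, -12.5, -2.4], [0, 0, -3]],
    [1, [-16.6, -12.5, -2.4], [0, 0, -3]],
    [1, [-16.6, -12.5, -2.4], [0, 0, -3]],
    [1, [-16.6, -12.5, -2.4], [0, 0, -3]],
    [1, [-16.6, -12.5, -2.4], [0, 0, -3]],
    [1, [-16.6, -12.5, -2.4], [0, 0, -3]]
  ]
}}

```text
time: 0.9
ee_pos: [0.3697, 0.3427, 0.2986]
tcp_rot: [-0.0, -0.047, 0.999, -0.0]
force: [1.4, 0.3, -0.3]
gripper_width: 0.353
```

```bash
python3 - <<'E'
from h import *
from cell import robot
s=robot.get_state();p=np.load('p.npy');A=lidpt(p,(.025,.095,0))
A[2]=.30;print(rel(s,A,p[2]),s['joint_pos'],s['force'],s['gripper_width'])
E
```

```text
[[-5.21, -9.35, -0.05], [-0.0, -0.0, 0.04]] [-0.90630468  0.18028879  0.06277221  1.7538964  -0.01209559  1.20802412
  0.82449715] [ 1.43360319  0.26822583 -0.31065487] 0.35256261825598606
```

Call:
{"fn": "play_rows", "kwargs": {
  "deltas": [
    [1, [-5.2, -9.3, 0], [0, 0, 0]],
    [1, [-5.2, -9.3, 0], [0, 0, 0]],
    [1, [-5.2, -9.3, 0], [0, 0, 0]],
    [1, [-5.2, -9.3, 0], [0, 0, 0]],
    [1, [-5.2, -9.3, 0], [0, 0, 0]],
    [1, [-5.2, -9.3, 0], [0, 0, 0]],
    [1, [-5.2, -9.3, 0], [0, 0, 0]],
    [1, [-5.2, -9.3, 0], [0, 0, 0]]
  ]
}}

```text
time: 1.7
ee_pos: [0.5517, 0.0776, 0.2983]
tcp_rot: [-0.0, -0.044, 0.999, -0.001]
force: [0.1, 0.4, -0.7]
gripper_width: 0.008
```

```bash
python3 - <<'E'
from h import *
from cell import robot
s=robot.get_state();p=np.load('p.npy')
for t in (p[3],.4,.3,.2,.1,.03,0):
    q=p.copy();q[3]=t;A=lidpt(q,(.025,.095,0));print(round(t,2),A.round(4),rel(s,A,p[2]))
print(s['joint_pos'],s['force'],s['gripper_width'])
E
```

```text
0.52 [0.5515 0.0781 0.2169] [[0.0, 0.02, 2.71], [-0.01, -0.0, -0.0]]
0.4 [0.5397 0.077  0.1962] [[0.4, 0.02, 3.4], [-0.01, -0.0, -0.0]]
0.3 [0.5318 0.0763 0.178 ] [[0.66, 0.02, 4.01], [-0.01, -0.0, -0.0]]
0.2 [0.5258 0.0758 0.1591] [[0.87, 0.03, 4.64], [-0.01, -0.0, -0.0]]
0.1 [0.5217 0.0754 0.1397] [[1.0, 0.03, 5.29], [-0.01, -0.0, -0.0]]
0.03 [0.5199 0.0753 0.1259] [[1.06, 0.03, 5.74], [-0.01, -0.0, -0.0]]
0 [0.5195 0.0752 0.12  ] [[1.08, 0.03, 5.94], [-0.01, -0.0, -0.0]]
[-0.45268125  0.27097464  0.28101281  1.64918215 -0.07678695  1.2329732
  1.50276344] [ 0.10757694  0.40657027 -0.72155056] 0.0076902925480136245
```

Call:
{"fn": "play_rows", "kwargs": {
  "deltas": [
    [1, [0, 0, 1.2], [0, 0, 0]],
    [1, [0, 0, 2.3], [0, 0, 0]],
    [1, [0.1, 0, 2.8], [0, 0, 0]],
    [1, [0.3, 0, 3.2], [0, 0, 0]],
    [1, [0.4, 0, 3.5], [0, 0, 0]],
    [1, [0.5, 0, 3.8], [0, 0, 0]],
    [1, [0.65, 0, 4.1], [0, 0, 0]],
    [1, [0.75, 0, 4.4], [0, 0, 0]]
  ]
}}

```text
time: 2.5
ee_pos: [0.5282, 0.0801, 0.1665]
tcp_rot: [0.001, -0.047, 0.999, 0.0]
force: [0.5, 0.8, 0.6]
gripper_width: 0.005
```

Call:
{"fn": "play_rows", "kwargs": {
  "deltas": [
    [1, [0.1, 0, 0.2], [0, 0, 0]],
    [1, [0.15, 0, 0.45], [0, 0, 0]],
    [1, [0.2, 0, 0.65], [0, 0, 0]],
    [1, [0.25, 0, 0.85], [0, 0, 0]],
    [1, [0.25, 0, 1.0], [0, 0, 0]],
    [1, [0.25, 0, 1.1], [0, 0, 0]],
    [1, [0.25, 0, 1.1], [0, 0, 0]]
  ]
}}

```text
time: 3.2
ee_pos: [0.5203, 0.0787, 0.1332]
tcp_rot: [-0.0, -0.047, 0.999, -0.0]
force: [1.0, -0.6, -0.6]
gripper_width: 0.004
```

```bash
python3 - <<'E'
from h import *
from cell import robot,optics
import cv2
s=robot.get_state();p=np.load('p.npy')
i=optics.snapshot('scene');cv2.imwrite('pics/s1.png',cv2.resize(i[120:380,170:450],None,fx=2.2,fy=2.2))
for t in (.06,.03,0):
    q=p.copy();q[3]=t;A=lidpt(q,(.025,.095,0));print(round(t,2),rel(s,A,p[2]))
print(s['ee_pos'],s['force'])
E
```

```text
0.06 [[0.0, -0.11, 0.04], [-0.0, -0.01, 0.04]]
0.03 [[0.02, -0.11, 0.24], [-0.0, -0.01, 0.04]]
0 [[0.04, -0.11, 0.44], [-0.0, -0.01, 0.04]]
[0.52027755 0.07868287 0.1331992 ] [ 1.0239082  -0.55940934 -0.55088603]
```

View pics/s1.png

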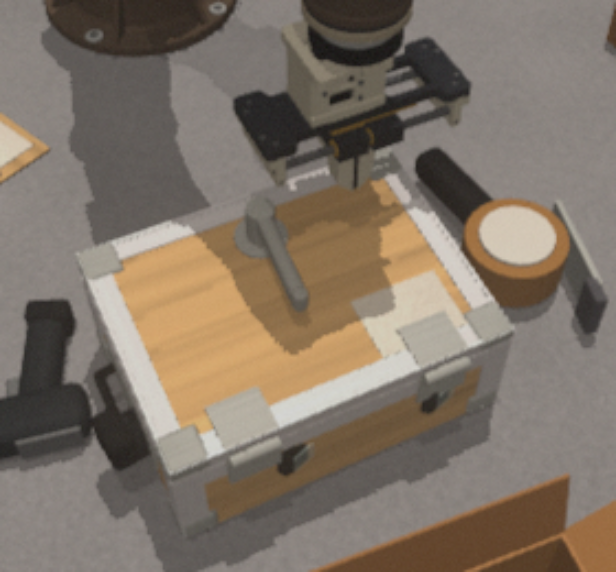

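The lid has swung down almost shut under the closed fingers, which sit at (355,165). I'll press the rest of the way onto the seal while watching the force.

Call:
{"fn": "play_rows", "kwargs": {
  "deltas": [
    [1, [0, 0, 0.1], [0, 0, 0]],
    [1, [0, 0, 0.2], [0, 0, 0]],
    [1, [0, 0, 0.26], [0, 0, 0]],
    [1, [0, 0, 0.26], [0, 0, 0]]
  ]
}}

```text
time: 3.65
ee_pos: [0.5205, 0.0788, 0.1256]
tcp_rot: [-0.0, -0.047, 0.999, -0.0]
force: [0.0, 0.2, -0.6]
gripper_width: 0.004
```

Call:
{"fn": "play_rows", "kwargs": {
  "deltas": [
    [1, [0, 0, 0.07], [0, 0, 0]],
    [1, [0, 0, 0.14], [0, 0, 0]],
    [1, [0, 0, 0.14], [0, 0, 0]]
  ]
}}

```text
time: 3.95
ee_pos: [0.5206, 0.0789, 0.122]
tcp_rot: [0.0, -0.047, 0.999, 0.0]
force: [-2.6, -0.0, 5.7]
gripper_width: 0.003
```

Call:
{"fn": "play_rows", "kwargs": {
  "deltas": [
    [1, [0, 0, 0.06], [0, 0, 0]],
    [1, [0, 0, 0.1], [0, 0, 0]],
    [1, [0, 0, 0.1], [0, 0, 0]]
  ]
}}

```text
time: 4.25
ee_pos: [0.5205, 0.0789, 0.1199]
tcp_rot: [0.0, -0.047, 0.999, 0.0]
force: [-6.3, -1.0, 17.4]
gripper_width: 0.004
```

Contact with the seal is confirmed: 5.7 N, rising to 17 N as it compresses. I'll lift off and move beside the lever.

```bash
cat >> h.py <<'E'
def arc(p,phi,d,z,r=.07):
    c=np.array([.113-.223+.046+r*np.cos(phi)+d*np.sin(phi),-r*np.sin(phi)+d*np.cos(phi),0])
    X=casept(p,c);X[2]=z;return X
E
python3 - <<'E'
from h import *
from cell import robot
s=robot.get_state();p=np.load('p.npy')
print(rel(s,arc(p,0.07,.042,.2),p[2]-.07),rel(s,arc(p,.07,.042,.133),p[2]-.07))
E
```

```text
[[-3.07, -2.07, -2.67], [0.0, 0.0, 0.54]] [[-3.07, -2.07, -0.44], [0.0, 0.0, 0.54]]
```

Call:
{"fn": "play_rows", "kwargs": {
  "deltas": [
    [1, [0, 0, -0.5], [0, 0, 0]],
    [1, [0, 0, -1.7], [0, 0, 0]],
    [1, [0, 0, -2.6], [0, 0, 0]],
    [1, [-1.5, -1, -2.7], [0, 0, 0.5]],
    [1, [-3.0, -2.0, -2.7], [0, 0, 0.5]],
    [1, [-3.0, -2.0, -2.7], [0, 0, 0.5]],
    [1, [-3.0, -2.0, -2.7], [0, 0, 0.5]]
  ]
}}

```text
time: 4.95
ee_pos: [0.6168, 0.0262, 0.199]
tcp_rot: [-0.0, -0.011, 1.0, -0.0]
force: [-0.4, 0.4, 0.1]
gripper_width: 0.005
```

```bash
python3 - <<'E'
from h import *
from cell import robot,optics
import cv2
s=robot.get_state();p=np.load('p.npy')
a=optics.snapshot('scene')[120:380,190:430];b=optics.snapshot('wrist')
cv2.imwrite('pics/s2.png',np.hstack([cv2.resize(a,(369,400)),cv2.resize(b,(430,400))[:, :]]))
print(s['ee_pos'],rel(s,arc(p,.07,.042,.133),p[2]-.07))
c=optics.calibration('scene');q=p.copy();q[3]=.03
for m in ((0,.15,0),(0,-.15,0),(.046,0,.03),(.046,0,0),(.145,0,.03)): 
    print(m,((proj(c,lidpt(q,m))-[190,120])*[369/240,400/260]).round(0))
E
```

```text
[0.61678095 0.02616754 0.19904925] [[-0.04, -0.01, 2.2], [-0.01, -0.0, 0.03]]
(0, 0.15, 0) [238. 104.]
(0, -0.15, 0) [ 23. 177.]
(0.046, 0, 0.03) [149. 149.]
(0.046, 0, 0) [150. 164.]
(0.145, 0, 0.03) [184. 209.]
```

View pics/s2.png

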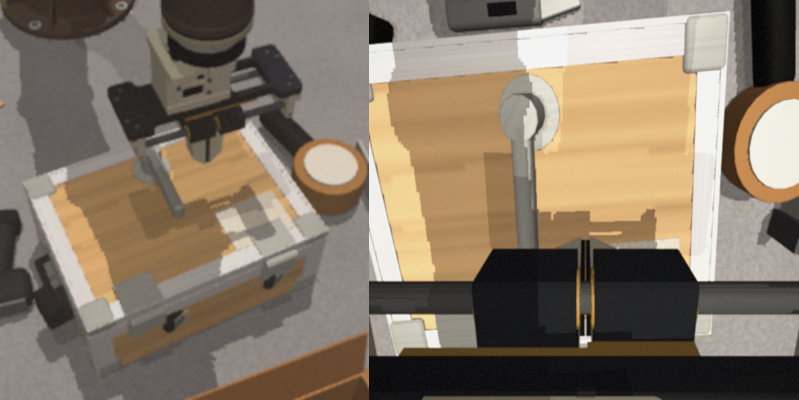

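The lid rests on the seal, and the lever, at about (165,185) in the left panel, lies just to the -y side of the closed fingers. I'll go down beside it.

Call:
{"fn": "play_rows", "kwargs": {
  "deltas": [
    [1, [0, 0, 0.8], [0, 0, 0]],
    [1, [0, 0, 1.5], [0, 0, 0]],
    [1, [0, 0, 1.9], [0, 0, 0]],
    [1, [0, 0, 2.2], [0, 0, 0]],
    [1, [0, 0, 2.2], [0, 0, 0]]
  ]
}}

```text
time: 5.55
ee_pos: [0.6149, 0.0282, 0.1329]
tcp_rot: [-0.001, -0.012, 1.0, 0.0]
force: [-0.5, 0.6, -0.6]
gripper_width: 0.005
```

```bash
python3 - <<'E'
from h import *
from cell import robot
s=robot.get_state();p=np.load('p.npy')
print(s['ee_pos'],s['force'],s['joint_pos'])
for k in range(0,13):
    f=.07+k*.1396;print(k,round(f,2),rel(s,arc(p,f,.028,.133),p[2]-f))
E
```

```text
[0.61490607 0.02817784 0.1329442 ] [-0.47078299  0.58211939 -0.554132  ] [-0.32333421  0.51496416  0.27844427  1.72200751 -0.17001833  0.92995961
  1.6187763 ]
0 0.07 [[-0.1, -0.55, -0.0], [0.0, -0.01, 0.05]]
1 0.21 [[-0.2, -0.89, -0.0], [0.0, -0.01, 1.05]]
2 0.35 [[-0.26, -1.23, -0.0], [-0.0, -0.01, 2.05]]
3 0.49 [[-0.27, -1.58, -0.0], [-0.0, -0.01, 3.05]]
4 0.63 [[-0.23, -1.93, -0.0], [-0.0, -0.01, 4.05]]
5 0.77 [[-0.14, -2.27, -0.0], [-0.0, -0.01, 5.05]]
6 0.91 [[-0.01, -2.59, -0.0], [-0.0, -0.01, 6.05]]
7 1.05 [[0.17, -2.89, -0.0], [-0.0, -0.01, 7.05]]
8 1.19 [[0.39, -3.17, -0.0], [-0.01, -0.01, 8.05]]
9 1.33 [[0.65, -3.41, -0.0], [-0.01, -0.01, 9.05]]
10 1.47 [[0.93, -3.61, -0.0], [-0.01, -0.01, 10.05]]
11 1.61 [[1.24, -3.77, -0.0], [-0.01, -0.01, 11.05]]
12 1.75 [[1.57, -3.89, 0.0], [-0.01, -0.01, 12.05]]
```

Call:
{"fn": "play_rows", "kwargs": {
  "deltas": [
    [1, [-0.1, -0.3, 0], [0, 0, 0]],
    [1, [-0.1, -0.55, 0], [0, 0, 0]],
    [1, [-0.2, -0.9, 0], [0, 0, 1]],
    [1, [-0.25, -1.25, 0], [0, 0, 2]],
    [1, [-0.25, -1.6, 0], [0, 0, 3]],
    [1, [-0.25, -1.6, 0], [0, 0, 3]]
  ]
}}

```text
time: 6.15
ee_pos: [0.625, -0.0226, 0.1346]
tcp_rot: [0.001, 0.198, 0.98, -0.0]
force: [-0.1, -0.7, -0.2]
gripper_width: 0.007
```

```bash
python3 - <<'E'
from h import *
from cell import robot,optics
import cv2
s=robot.get_state();p=np.load('p.npy')
a=optics.snapshot('scene')[120:380,190:430];b=optics.snapshot('wrist')
cv2.imwrite('pics/s3.png',np.hstack([cv2.resize(a,(369,400)),cv2.resize(b,(430,400))[:, :]]))
print(s['ee_pos'],s['force'],s['moment'])
for k in range(3,13):
    f=.07+k*.1396;print(k,round(f,2),rel(s,arc(p,f,.028,.133),p[2]-f))
E
```

```text
[ 0.62496854 -0.02263912  0.13455625] [-0.1366673  -0.74301084 -0.23106846] [ 0.01960818  0.02530991 -0.01302885]
3 0.49 [[0.07, 0.1, 0.05], [-0.0, 0.01, 0.01]]
4 0.63 [[-0.03, -0.23, 0.05], [-0.0, 0.01, 1.01]]
5 0.77 [[-0.09, -0.58, 0.05], [-0.0, 0.01, 2.01]]
6 0.91 [[-0.1, -0.93, 0.05], [-0.0, 0.01, 3.01]]
7 1.05 [[-0.07, -1.28, 0.05], [0.0, 0.01, 4.01]]
8 1.19 [[0.02, -1.62, 0.05], [0.0, 0.01, 5.01]]
9 1.33 [[0.15, -1.94, 0.05], [0.0, 0.01, 6.01]]
10 1.47 [[0.33, -2.25, 0.05], [0.0, 0.01, 7.01]]
11 1.61 [[0.55, -2.52, 0.05], [0.0, 0.01, 8.01]]
12 1.75 [[0.8, -2.76, 0.05], [0.0, 0.01, 9.01]]
```

View pics/s3.png

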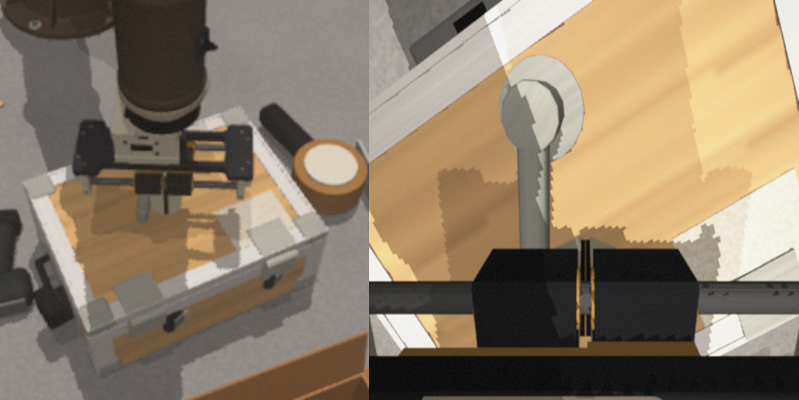

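The lever follows the fingers: in the wrist view it is parallel to the tool and near 0.5 rad. I'll continue the arc.

Call:
{"fn": "play_rows", "kwargs": {
  "deltas": [
    [1, [0, -0.25, 0.05], [0, 0, 1]],
    [1, [-0.1, -0.6, 0.05], [0, 0, 2]],
    [1, [-0.1, -0.95, 0.05], [0, 0, 3]],
    [1, [-0.05, -1.3, 0.05], [0, 0, 4]],
    [1, [0, -1.6, 0.05], [0, 0, 5]],
    [1, [0, -1.6, 0.05], [0, 0, 5]]
  ]
}}

```text
time: 6.85
ee_pos: [0.606, -0.0644, 0.1323]
tcp_rot: [0.0, 0.519, 0.855, 0.0]
force: [-1.1, 0.5, -0.3]
gripper_width: 0.005
```

```bash
python3 - <<'E'
from h import *
from cell import robot,optics
import cv2
s=robot.get_state();p=np.load('p.npy')
print(s['ee_pos'],s['force'],s['moment'],s['joint_pos'])
for f in (1.19,1.3,1.4,1.5,1.57,1.62,1.67):
    print(round(f,2),rel(s,arc(p,f,.028,.133),p[2]-f))
E
```

```text
[ 0.60599106 -0.0644011   0.13233817] [-1.05055691  0.53170667 -0.26660671] [-0.0744155   0.04294537  0.00376381] [-0.37563381  0.54717684  0.5841279   1.75785772 -0.36195299  0.94544544
  0.83478047]
1.19 [[-0.08, -0.06, -0.02], [0.0, -0.0, 0.07]]
1.3 [[-0.16, -0.33, -0.02], [0.0, -0.0, 0.86]]
1.4 [[-0.22, -0.57, -0.02], [0.0, -0.0, 1.57]]
1.5 [[-0.24, -0.82, -0.02], [0.0, -0.0, 2.29]]
1.57 [[-0.25, -1.0, -0.02], [0.0, -0.0, 2.79]]
1.62 [[-0.24, -1.12, -0.02], [0.0, -0.0, 3.15]]
1.67 [[-0.23, -1.25, -0.02], [0.0, -0.0, 3.51]]
```

Call:
{"fn": "play_rows", "kwargs": {
  "deltas": [
    [1, [-0.15, -0.3, 0], [0, 0, 0.9]],
    [1, [-0.2, -0.55, 0], [0, 0, 1.6]],
    [1, [-0.25, -0.8, 0], [0, 0, 2.3]],
    [1, [-0.25, -0.9, 0], [0, 0, 2.8]],
    [1, [-0.25, -1.0, 0], [0, 0, 2.8]],
    [1, [-0.25, -1.0, 0], [0, 0, 2.8]]
  ]
}}

```text
time: 7.45
ee_pos: [0.583, -0.0846, 0.1324]
tcp_rot: [0.0, 0.674, 0.739, 0.0]
force: [1.3, 1.8, 0.8]
gripper_width: 0.005
```

```bash
python3 - <<'E'
from h import *
from cell import robot,optics
import cv2
s=robot.get_state();p=np.load('p.npy')
a=optics.snapshot('scene')[120:380,190:430];b=optics.snapshot('wrist')
cv2.imwrite('pics/s4.png',np.hstack([cv2.resize(a,(369,400)),cv2.resize(b,(430,400))[:, :]]))
print(s['ee_pos'],s['force'],s['moment'])
print(rel(s,arc(p,1.571,.028,.133),p[2]-1.571),rel(s,arc(p,1.571,.024,.133),p[2]-1.571))
E
```

```text
[ 0.5830324  -0.08458269  0.1324245 ] [1.27758293 1.84056406 0.83077979] [ 0.24876132 -0.35217077 -0.02764144]
[[-0.01, -0.01, -0.02], [0.0, -0.0, 0.04]] [[-0.01, -0.14, -0.02], [0.0, -0.0, 0.04]]
```

View pics/s4.png

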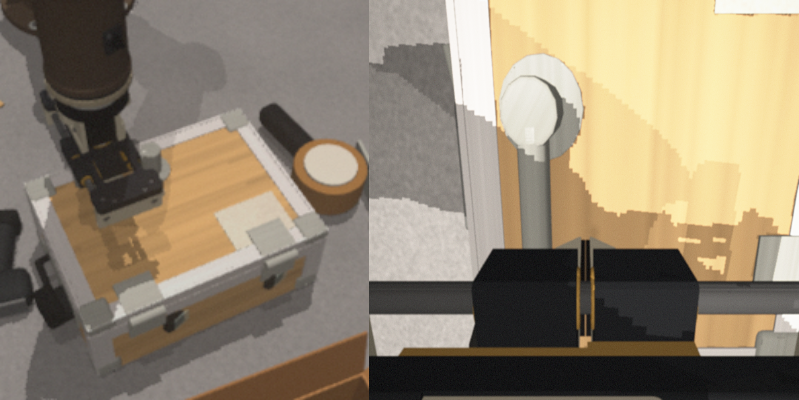

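The lever is now almost parallel to the front edge. I'll push on in small steps until it hits the stop.

Call:
{"fn": "play_rows", "kwargs": {
  "deltas": [
    [1, [0, -0.06, 0], [0, 0, 0]],
    [1, [0, -0.12, 0], [0, 0, 0]],
    [1, [0, -0.18, 0], [0, 0, 0]],
    [1, [0, -0.18, 0], [0, 0, 0]]
  ]
}}

```text
time: 7.95
ee_pos: [0.5825, -0.0848, 0.1331]
tcp_rot: [0.004, 0.674, 0.738, 0.003]
force: [18.5, 1.7, -10.3]
gripper_width: 0.003
```

The lever takes 18 N (1.3 N·m, well over 0.5) without moving, so it is at its stop. I'll back off and lift clear.

Call:
{"fn": "play_rows", "kwargs": {
  "deltas": [
    [1, [0, 0.3, 0], [0, 0, 0]],
    [1, [0, 0.7, 0], [0, 0, 0]],
    [1, [0, 0.7, -1.2], [0, 0, 0]],
    [1, [0, 0.7, -2.8], [0, 0, 0]],
    [1, [0, 0.7, -4.4], [0, 0, 0]],
    [1, [0, 0.7, -6], [0, 0, 0]],
    [1, [0, 3, -7], [0, 0, 0]],
    [1, [0, 3, -7], [0, 0, 0]]
  ]
}}

```text
time: 8.75
ee_pos: [0.6696, -0.077, 0.3451]
tcp_rot: [0.001, 0.675, 0.738, 0.001]
force: [0.3, 0.9, -0.9]
gripper_width: 0.006
```

```bash
python3 - <<'E'
from h import *
from cell import robot,optics
import cv2
s=robot.get_state();p=np.load('p.npy');print(s['ee_pos'],s['force'])
a=optics.snapshot('wrist');b=optics.snapshot('scene')[140:360,180:440]
cv2.imwrite('pics/s5.png',np.hstack([cv2.resize(a,(400,300)),cv2.resize(b,(355,300))]))
c=optics.calibration('wrist');q=p.copy();q[3]=0
pt=lambda X:(proj(c,X)*400/640).round(1)
print('axis',pt(lidpt(q,(.046,0,.03))),'tip',pt(lidpt(q,(.046,-.099,.03))),'tip@-.15',pt(lidpt(q,(.046+.099*.15,-.098,.03))))
E
```

```text
[ 0.66963677 -0.07701205  0.3450615 ] [ 0.31475881  0.85520829 -0.88606345]
axis [110.   76.4] tip [116.7 151.5] tip@-.15 [127.5 150.8]
```

View pics/s5.png

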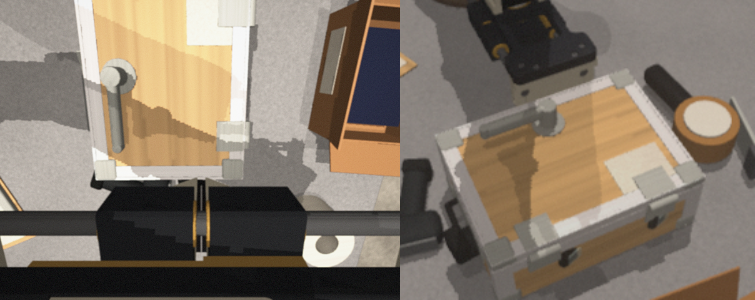

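Call:
{"fn": "play_rows", "kwargs": {
  "deltas": [
    [1, [12, -6, -1], [0, 0, 0]],
    [1, [12, -6, -1], [0, 0, 0]],
    [1, [12, -6, -1], [0, 0, 0]],
    [1, [12, -6, -1], [0, 0, 0]],
    [1, [12, -6, -1], [0, 0, 0]],
    [1, [12, -6, -1], [0, 0, 0]],
    [1, [12, -6, -1], [0, 0, 0]],
    [1, [12, -6, -1], [0, 0, 0]]
  ]
}}

```text
time: 9.65
ee_pos: [0.4566, 0.2627, 0.3717]
tcp_rot: [-0.0, 0.676, 0.737, -0.001]
force: [1.0, 0.2, 0.8]
gripper_width: 0.002
```

```bash
python3 - <<'E'
from h import *
from cell import robot,optics
import cv2
s=robot.get_state();p=np.load('p.npy');print(s['ee_pos'],s['force'])
T=optics.snapshot('top');S=optics.snapshot('scene');cv2.imwrite('pics/t6.png',T)
a=cv2.resize(T[120:345,180:560],(760,450))
cs,ct=optics.calibration('scene'),optics.calibration('top')
for th in (0,.03):
    q=p.copy();q[3]=th
    for y in(-.15,.15):print(th,y,'scene',proj(cs,lidpt(q,(0,y,0))),'top',((proj(ct,lidpt(q,(0,y,0)))-[180,120])*2).round(1))
q=p.copy();q[3]=0
print('axis,tip',[((proj(ct,lidpt(q,m))-[180,120])*2).round(1).tolist() for m in((.046,0,.03),(.046,-.099,.03))])
cv2.imwrite('pics/s6.png',a)
E
```

```text
[0.45664324 0.26274802 0.37170031] [1.04074522 0.2235955  0.77450373]
0 -0.15 scene [205.69800975 237.38714698] top [559.3 301.2]
0 0.15 scene [344.48790241 189.74945792] top [199.4 341.7]
0.03 -0.15 scene [205.14133765 235.33199937] top [561.1 300.4]
0.03 0.15 scene [344.76618317 187.60916892] top [198.4 341.3]
axis,tip [[374.0, 264.3], [496.6, 250.4]]
```

View pics/s6.png

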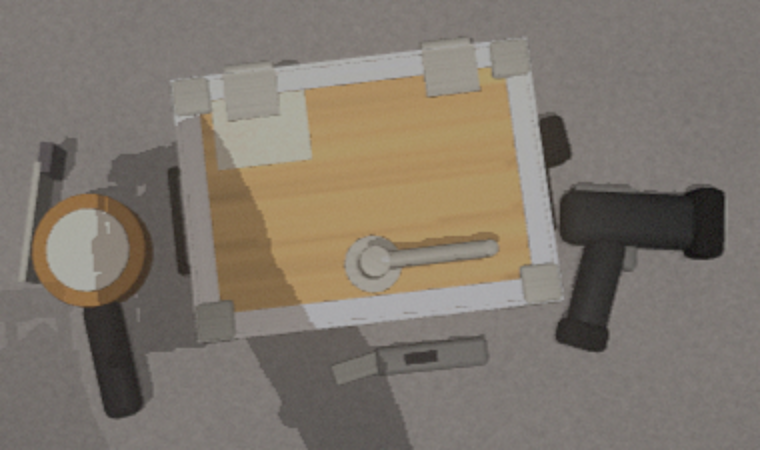

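```bash
python3 -c "
from cell import robot;print(robot.finish_job(),robot.get_state()['time'])"
```

```text
the job is handed in; nothing more can be done
the job is handed in; nothing more can be done
```

I swung the lid down onto its seal, turned the latch lever a quarter turn clockwise to its stop, backed the gripper clear, and handed the job in at about 9.8 s.

- **Lid:** I felt the seal when pressing it down, 6 N rising to 17 N. I did not measure the tightness after latching. I infer the lid is at 0 because it was on the seal when the lever went past the angle where the cam has it drawn down.
- **Latch:** At the end the lever took 18 N (about 1.3 N·m, against the 0.5 N·m it normally needs) without moving. In the last top view it lies along the front edge, pointing to -y. Its slope is about 1° off the edge line in the image, which is within my pixel error.
- **Bystanders:** The scanner, tape gun and knife look unmoved by eye between the first and last top views, and the tape roll agrees to about 1 px.
- **Fit residuals:** In the first pose fit, the lid's back corners in the scene view disagreed by about 4 px, which had no effect on the job.

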